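Send a rack of painted knobs through the drop gate

TASK

The rack of freshly painted knobs waits in the metal chute in front of a sprung hinged gate that stands up out of the chute's floor. Press the gate's long side bar down with one fingertip until the gate has sunk below the floor, and keep it held down while another fingertip pushes the rack along the chute until it is wholly past the gate; then let the bar go so that the gate springs up behind the rack. The gate must not knock or scrape the rack; do not lift or tip the rack, and do not disturb the things that stand beside the chute.

Things in the scene. Friction and masses are not known exactly. Their poses are not given: they have to be found in the camera images.
- chute: Fixed open-topped metal chute. Origin on the bench (z=0) at mid-width under the upright gate blade; x = travel direction of racks, y = left of it (bar side). Floor at z=55 mm from x=-300 to 210, 94 mm wide between walls (inner y=+-47, outer +-50 mm) 18 mm high above it; end lip 24 mm high at x=210. Blade slot at x=-16 to 8. Hinge cheeks, 60 mm high, at x=138-162, y=56-110.
- rack: Loose grey plastic tray on the chute floor, 120 mm long (x, along the chute), 86 wide, flat upright walls 30 mm high; holds six white cabinet knobs with tops 45 mm above its underside. About 0.42 kg (varies by a third). Origin: centre of underside. Starts with its front 20 to 65 mm before the blade; its rear (upstream) wall is the one to push.
- gate: The sprung dark steel gate: one rigid swinging part made of the upright blade (4 mm thick, 88 wide, across the chute at x=0 when up), the long press bar beside the chute and the arms joining them. Origin on the hinge pin at mid-width of the chute (x=150, y=0, z=45 mm in the chute's frame).
- gate_hinge (a joint): Gate hinge (rad), pin across the chute at x=150, z=45 mm (chute frame). 0 = gate up, blade 18 mm above the floor; grows as the bar is pressed. 0.12: blade top level with the floor; 0.17: bar level, blade 7 mm under the floor; 0.22: hard stop. A spring lifts it when let go; holding the bar level takes about 1.2 N at its free end, 3.2 N at the blade.
- bar_mid (a point): The gate's flat dark steel press bar, 410 mm long, 28 wide, left of the chute, centre line at y=85 mm (chute frame). Runs upstream from the hinge pin; gate up, it slopes up 0.17 rad to its free end. Held level (gate open) its whole top is at z=65 mm, 10 above the chute floor, so a fingertip can slide along it at that height. This point: on its top, 250 mm from the pin.
- bar_end (a point): Top of the press bar at its free upstream end, on the bar's centre line. Gate up: x=-251, y=85, z=134 mm in the chute's frame; bar level: x=-260, z=65 mm.
- blade_top (a point): Middle of the blade's top edge. With the gate up: x = 0, y = 0, z = 73 mm in the chute's frame; as it sinks it also leans up to 5 mm upstream.
- brush_pot: Loose round pot of paint brushes, 66 mm wide, about 175 mm high with its brushes, on the bench on the chute's right side (away from the bar). Origin at the centre of its underside. To be left alone.
- squeeze_bottle: Loose white squeeze bottle with a pointed nozzle, 58 mm wide, 168 mm high, on the bench on the chute's right side. Origin at the centre of its underside. To be left alone.
- paint_dish: Loose shallow white dish with paint, 72 mm wide, 22 mm high, on the bench on the chute's right side. Origin at the centre of its underside. To be left alone.
Things that resemble listed ones, but are neither listed nor needed, are in the scene too. What is shaped like the rack but orange or purple is not meant.

How it is judged:
On the way, in this order (a step that is already met when the one before it is completed fails the run):
1. a fingertip holds the press bar down, the gate is under the chute floor and the rack still stands before it (value of joint gate_hinge above 0.12 rad and contact force between the fingers and gate above 0.3 N and x of rack in the frame of chute below -0.06 m), for 0.2 s.
2. the rack is pushed wholly past the gate while a finger still holds the bar down (value of joint gate_hinge above 0.11 rad and contact force between the fingers and gate above 0.2 N and x of rack in the frame of chute above 0.064 m), for 0.1 s.
At the end, for the whole second after the job is handed in: The rack stands flat and at rest on the chute floor, its rear end at least 4 mm downstream of the middle of the blade, and the gate is fully up again behind it (joint below 0.015 rad) (x of rack in the frame of chute above 0.064 m and z of rack in the frame of chute between 0.051 and 0.059 m and y of rack in the frame of chute between -0.01 and 0.01 m and angle between rack's own z axis and vertical below 0.05 rad and linear speed of rack below 0.01 m/s and value of joint gate_hinge below 0.015 rad); the robot touches nothing.
It fails at once if the gate blade knocks or scrapes the rack (more than 2 N) (contact force between rack and gate above 2 N).
It fails at once if the rack is lifted off the chute floor (more than 8 mm) (z of rack in the frame of chute above 0.063 m).
It fails at once if the rack is tipped (more than 0.15 rad) (angle between rack's own z axis and vertical above 0.15 rad).
It fails at once if a bystander is moved more than 20 mm or tipped (distance of any of brush_pot, squeeze_bottle, paint_dish from where it was at the start of the episode above 0.02 m or angle between any of brush_pot, squeeze_bottle, paint_dish's own z axis and vertical above 0.3 rad).
It also fails if it takes over 45 s, if anything falls off the work surface, if the arm or the gripper's body presses on something with over 40 N, if the wrist force passes 120 N, or if a joint passes its speed limit or range.

ROBOT

A 7-joint arm with a two-finger parallel gripper is mounted at the origin on the work surface. World frame = base frame: x ahead of the robot, y to its left, z up, the work surface at z = 0. Lengths are in m, angles in rad, forces in N, time in s.
With the tool pointing down it reaches from about 0.4 to 0.875 m from the base axis. Payload 19.3 kg.
Tool frame: the origin (TCP) lies at the very end of the fingers, on their centre line; the grasp point (between the pads) lies 19 mm behind it; z points along the fingers, x is the direction in which the jaws open and shut, and the axes are right-handed (so a half turn about z gives the same grasp; the last joint's range is limited). The gripper opens to 85 mm and grips with 20 to 120 N. Pads are 22 mm wide; open, the fingers measure 114 mm over their backs; the gripper's body (76 mm by 85 mm) begins 54 mm behind the grasp point. The pads swing forward as they close: fully open they stand 13 mm farther back than shut.
Start: joints at [-1.332, 0.521, -0.036, 1.599, 0.021, 1.021, -0.113], TCP at [0.19, 0.595, 0.231] pointing down, gripper open.
Joint ranges: [-2.91, 2.91], [-0.3, 2.13], [-1.5, 1.42], [0.17, 2.43], [-1.26, 4.41], [0.16, 1.93], [-2.52, 2.52]. Speed limits (rad/s): [1.89, 1.89, 2.39, 2.39, 3.01, 3.01, 3.01].

INTERFACE

Orientations are given as a unit quaternion [w, x, y, z].
In Python, from cell import ctrl, imaging gives the robot as it stands.
- The arm moves only by the tool move_arm, never from a script. Its argument "rows" is one flat list of numbers, 7 for each row, row after row: the shift along the world's x, y, z in mm, then the turn, a rotation vector about the world's x, y, z in rad, then the closure in counts, from 0 (fully open) to 255 (shut). A call has exactly 10 rows; each row shifts and turns the pose as measured when the row begins; what a row does not reach is not made up. A row lasts 1/8 s, in which the tool goes at most 62.5 mm and 10.7 degrees, less where a joint would pass 70% of its speed; a pose out of reach is approached as far as the arm can. A call is refused whole if a number of a shift passes 62.5 or a number of a turn 0.188, either way. A call with a gripper value outside its range is refused whole. The fingers move at their own pace and stop on an object; "grip_force" is the grip in N (left out, the last holds). Time passes only in rows, so rows that do not move let the fingers close, or fill a call up. It gives the time, the measured TCP pose, the force and the opening at its end, in the units of the state.
- ctrl.get_obs(): the state, without advancing time (a new reading comes with each control period).
- imaging.get_image(name): name is "side" or "top" or "wrist"; returns the picture (420x560x3 uint8, red, green, blue); there is no depth.
- imaging.get_calibration(name): a dict with "fx", "fy", "cx", "cy" (pixels), "R" (3x3) and "t" (3): a world point X has camera coordinates R X + t; the wrist camera has in their place "tool_from_camera" (4x4, takes a point from camera to tool coordinates, whose origin is the TCP and whose axes are the tool frame's). Camera axes: x right, y down, z forward; pixel columns grow to the right and rows downward; lengths in m; the calibration is good to about 2 mm. A picture is of the moment at which its call begins: read the wrist's pose just before it. get_calibration takes no time and is no camera call.
- ctrl.hand_in(): hands the job in, once; it reports no verdict.
The state is a dict: "time": time; "qpos": joint angles; "dq": joint speeds; "tau": joint torques, N m; "position": TCP position; "tool_rot": TCP orientation; "contact_force": force on the tool from outside, world axes, zero at the start; "wrist_torque": the same for the moment, N m; "opening": opening from 0.0 (shut) to 1.0 (fully open).
Only numpy, scipy, OpenCV 4.12 (cv2) and the standard library are available. Lean on these libraries where they do the work, as an engineer would, in place of code of your own. Each camera call takes 0.05 s, during which the arm holds its last target.

## Working session

There is one attempt and no reset: what is moved stays moved. The work goes in short steps, Python scripts to look and compute and a tool call to move; the robot and the scene stay as the last step left them, time stands still between calls to the robot, and variables do not carry over. Pictures are saved under pics/ and viewed, and the job is handed in when it is done.

Besides the shell and the picture viewer there is one more tool, called after ">>>" in YAML: its name, and indented under it one key for each argument. move_arm: Moves the arm, as the interface text tells. Its arguments: {"type":"object","properties":{"rows":{"type":"array","items":{"type":"number"}},"grip_force":{"type":"number"}},"required":["rows"]}

```bash
ls; mkdir -p pics; python3 - <<'E'
from cell import ctrl, imaging
import cv2
print(ctrl.get_obs())
for n in ["side","top","wrist"]:
    im=imaging.get_image(n); cv2.imwrite(f"pics/{n}0.png",im[:,:,::-1]); print(n,imaging.get_calibration(n))
E
```

```text
pics
{'time': 0.0, 'qpos': array([-1.33220419,  0.52199845, -0.03633718,  1.59998847,  0.0211986 ,
        1.02109914, -0.11277563]), 'dq': array([ 0.00144454,  0.00058254, -0.00055887,  0.0007858 , -0.00101586,
       -0.00045103,  0.00191145]), 'tau': array([-1.45026865e-03, -9.27120996e+01,  1.97910190e+00, -3.69955659e+01,
        1.77356147e-02,  8.07103846e-03,  6.23638766e-05]), 'position': array([0.18987143, 0.59511602, 0.23074232]), 'tool_rot': array([ 3.55647872e-04,  8.07430170e-01,  5.89962891e-01, -4.25081049e-04]), 'contact_force': array([ 0.69080613, -0.29212747, -0.64136745]), 'wrist_torque': array([-0.01054625,  0.01660808,  0.00448812]), 'opening': 0.9996568627248666}
side {'fx': 421.35980782155457, 'fy': 421.35980782155457, 'cx': 286.0833660314736, 'cy': 210.87475406587822, 'R': array([[-0.99116168, -0.13264913, -0.00165262],
       [-0.07807817,  0.59338525, -0.8011228 ],
       [ 0.10724889, -0.79391319, -0.59849772]]), 't': array([0.59848187, 0.17186602, 0.79849167])}
top {'fx': 419.2610482440851, 'fy': 419.2610482440851, 'cx': 282.57639839200846, 'cy': 204.93133774258072, 'R': array([[ 0.02350135, -0.9995664 ,  0.01773997],
       [-0.99606204, -0.02492896, -0.08508203],
       [ 0.08548738, -0.01567057, -0.99621601]]), 't': array([-0.08434507,  0.60879803,  1.05398186])}
wrist {'fx': 360.8660493659186, 'fy': 360.8660493659186, 'cx': 281.74041024820156, 'cy': 212.9369726451471, 'tool_from_camera': array([[ 9.99998997e-01, -1.28263241e-03, -6.01058000e-04,
        -8.01140233e-04],
       [ 1.40859904e-03,  9.45167781e-01,  3.26582120e-01,
        -8.49043456e-02],
       [ 1.49215844e-04, -3.26582639e-01,  9.45168640e-01,
        -1.41693768e-01],
       [ 0.00000000e+00,  0.00000000e+00,  0.00000000e+00,
         1.00000000e+00]])}
```

View pics/side0.png

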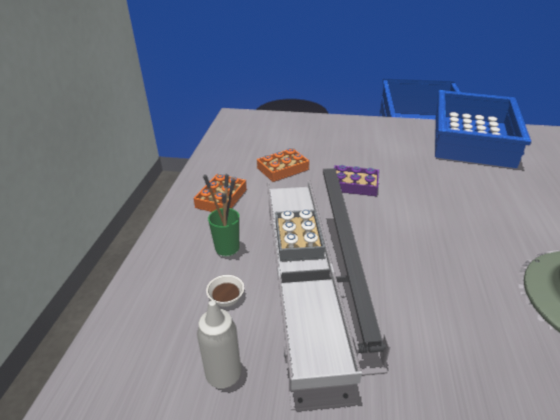

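View pics/top0.png

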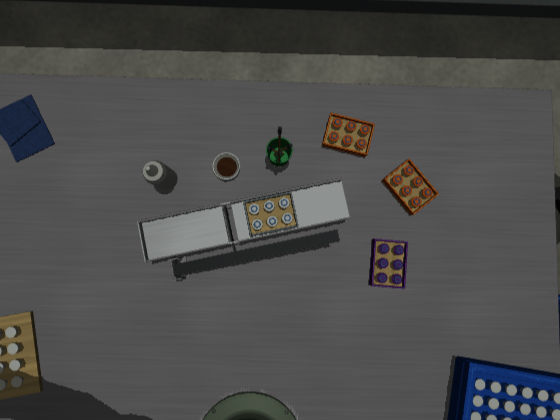

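View pics/wrist0.png

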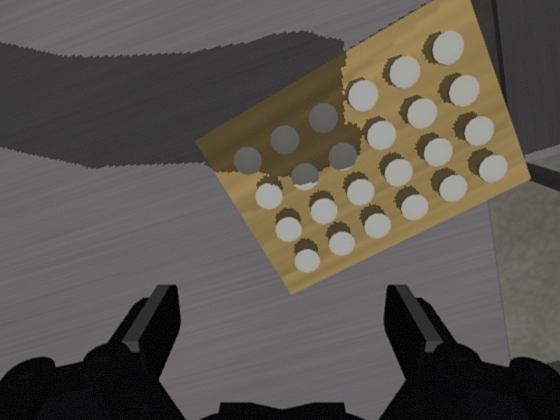

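```bash
python3 - <<'E'
import cv2
a=cv2.imread("pics/top0.png")[165:290,125:365]; cv2.imwrite("pics/topz.png",cv2.resize(a,None,fx=3.3,fy=3.3,interpolation=cv2.INTER_CUBIC))
a=cv2.imread("pics/side0.png")[160:410,230:400]; cv2.imwrite("pics/sidez.png",cv2.resize(a,None,fx=2.4,fy=2.4,interpolation=cv2.INTER_CUBIC))
E
```

```text
(no output)
```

View pics/topz.png

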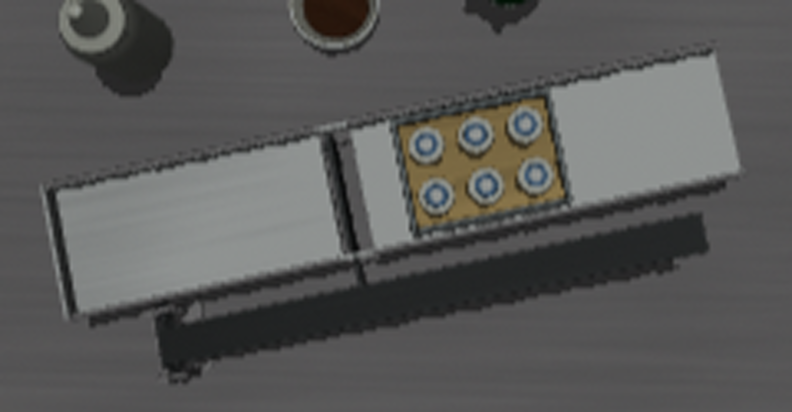

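View pics/sidez.png

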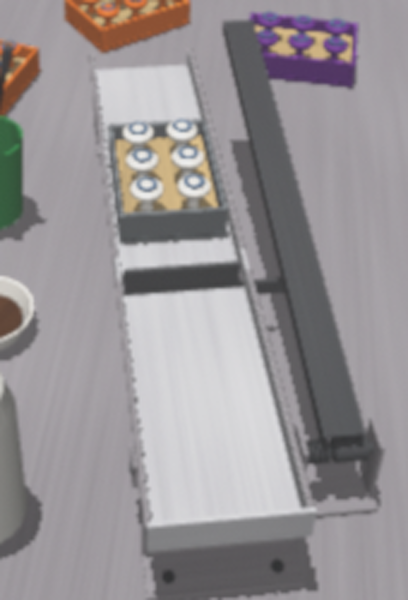

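```bash
cat > h.py <<'E'
import numpy as np, cv2
from scipy.optimize import least_squares
from cell import imaging
C={n:imaging.get_calibration(n) for n in("side","top")}
def proj(n,X):
    c=C[n];p=np.asarray(X)@c["R"].T+c["t"];return np.stack([c["fx"]*p[...,0]/p[...,2]+c["cx"],c["fy"]*p[...,1]/p[...,2]+c["cy"]],-1)
def ray(n,uv,z):
    c=C[n];o=-c["R"].T@c["t"];d=c["R"].T@np.array([(uv[0]-c["cx"])/c["fx"],(uv[1]-c["cy"])/c["fy"],1]);return o+d*(z-o[2])/d[2]
def tri(a,b):
    f=lambda X:np.r_[proj("side",X)-a,proj("top",X)-b]
    r=least_squares(f,[.5,0,.05]);return r.x,np.abs(r.fun).max()
tz=lambda u,v:(u/3.3+125,v/3.3+165)
sz=lambda u,v:(u/2.4+230,v/2.4+160)
E
python3 - <<'E'
from h import *
P=[("lipR",sz(146,528),tz(42,186),(.210,-.05,.079)),("lipL",sz(314,513),tz(68,320),(.210,.05,.079)),
("upR",sz(95,70),tz(713,53),(-.3,-.047,.055)),("upL",sz(188,66),tz(738,174),(-.3,.047,.055)),
("blR",sz(122,272),tz(325,138),(0,-.044,.073)),("blL",sz(240,262),tz(350,250),(0,.044,.073)),
("barend",sz(240,22),tz(706,231),(-.251,.085,.134))]
def W(p,X):
    c,s=np.cos(p[2]),np.sin(p[2]);X=np.array(X);return np.array([p[0]+c*X[0]-s*X[1],p[1]+s*X[0]+c*X[1],X[2]])
for n,a,b,X in P: print(n,tri(a,b), ray("side",a,X[2]),ray("top",b,X[2]))
f=lambda p:np.concatenate([np.r_[proj("side",W(p,X))-a,proj("top",W(p,X))-b] for n,a,b,X in P])
r=least_squares(f,[.5,.1,1.5],loss="soft_l1");print(r.x,r.fun.reshape(-1,4).round(1))
for n in C: print(n,-C[n]["R"].T@C[n]["t"])
E
```

```text
lipR (array([0.55866823, 0.28346395, 0.07522177]), np.float64(0.49480750739962787)) [0.55879762 0.28576191 0.079     ] [0.55731872 0.28215573 0.079     ]
lipL (array([0.46135455, 0.25974424, 0.07348811]), np.float64(0.7048616319004282)) [0.46253061 0.2633534  0.079     ] [0.45997189 0.25812204 0.079     ]
upR (array([ 0.67253987, -0.21566449,  0.05416939]), np.float64(0.030082336973379142)) [ 0.67224631 -0.21443649  0.055     ] [ 0.67249432 -0.21552944  0.055     ]
upL (array([ 0.58072722, -0.23592235,  0.05349046]), np.float64(0.19151478961680368)) [ 0.58100976 -0.23367314  0.055     ] [ 0.58015624 -0.23566871  0.055     ]
blR (array([0.6014016 , 0.07670936, 0.07209003]), np.float64(1.188786940131223)) [0.60284343 0.07756443 0.073     ] [0.59839834 0.07638811 0.073     ]
blL (array([0.51571196, 0.05501367, 0.07262654]), np.float64(0.003481139177182513)) [0.51572024 0.05539571 0.073     ] [0.51570441 0.05497464 0.073     ]
barend (array([ 0.53340024, -0.20038762,  0.1300489 ]), np.float64(0.7045293051745887)) [ 0.53181948 -0.19374067  0.134     ] [ 0.53496417 -0.19979623  0.134     ]
[0.55827431 0.06705538 1.80110023] [[ 0.1 -1.9 -0.3 -0.7]
 [ 0.6 -2.  -0.8 -0.7]
 [-0.1  0.  -0.5 -0. ]
 [ 0.1 -0.5  0.  -0.3]
 [ 1.  -0.1 -0.3 -1.1]
 [ 0.1  0.6 -0.8  0.1]
 [-0.4 -0.7 -1.3  0.9]]
side [0.52097393 0.61133841 0.6165703 ]
top [ 0.51828069 -0.0526153   1.10328766]
```

```bash
cat >> h.py <<'E'
P0=np.array([.5583,.0671]);YAW=1.8011
def W2(x,y):
    c,s=np.cos(YAW),np.sin(YAW);return P0+[c*x-s*y,s*x+c*y]
def L2(p):
    c,s=np.cos(YAW),np.sin(YAW);d=np.asarray(p)[:2]-P0;return np.array([c*d[0]+s*d[1],-s*d[0]+c*d[1]])
E
python3 - <<'E'
from h import *
from scipy.spatial.transform import Rotation as R
for q in [(549,95),(569,207),(396,126),(416,238)]: print(L2(ray("top",tz(*q),.085)))
for q in [(110,127),(203,122),(120,216),(227,208)]: print("s",L2(ray("side",sz(*q),.085)))
for xy in [(-.215,.04),(0,.04),(.03,.04)]: print(W2(*xy),np.hypot(*W2(*xy)))
from cell import ctrl
q=ctrl.get_obs()["tool_rot"]; M=R.from_quat(np.r_[q[1:],q[0]]).as_matrix();print(M, np.arctan2(M[1,0],M[0,0]),"want",YAW-np.pi/2,YAW+np.pi/2-2*np.pi)
E
```

```text
[-0.1696065  -0.03750448]
[-0.16685664  0.04659521]
[-0.05424802 -0.03796588]
[-0.05227058  0.04581288]
s [-0.16489073 -0.04172799]
s [-0.16405006  0.04011638]
s [-0.04901499 -0.04292401]
s [-0.05000877  0.0418304 ]
[ 0.56843485 -0.15135431] 0.5882400074784436
[0.51935612 0.05796907] 0.5225812738476768
[0.51250792 0.08717699] 0.5198694013693925
[[ 3.03915593e-01  9.52698946e-01 -1.73070632e-04]
 [ 9.52698534e-01 -3.03915624e-01 -8.92775812e-04]
 [-9.03145445e-04  1.06444353e-04 -9.99999586e-01]] 1.2619962213681524 want 0.23030367320510337 -2.9112889803846898
```

>>> move_arm:
  rows: [27,-53,2,0,0,-0.1,0,27,-53,2,0,0,-0.1,0,27,-53,2,0,0,-0.1,0,27,-53,2,0,0,-0.1,0,27,-53,2,0,0,-0.1,0,27,-53,2,0,0,-0.1,0,27,-53,2,0,0,-0.1,0,27,-53,2,0,0,-0.1,0,27,-53,2,0,0,-0.1,0,27,-53,2,0,0,-0.1,0]

```text
time: 1.4
position: [0.4627, 0.0504, 0.2505]
tool_rot: [-0.001, 0.993, 0.118, 0.0]
contact_force: [2.2, 1.5, 1.8]
opening: 0.998
```

```bash
cat > st.py <<'E'
from h import *
from cell import ctrl
from scipy.spatial.transform import Rotation as R
o=ctrl.get_obs();q=o["tool_rot"];M=R.from_quat(np.r_[q[1:],q[0]]).as_matrix()
ty=np.arctan2(M[1,0],M[0,0])
print("t",o["time"],"pos",o["position"].round(4),"chute",L2(o["position"]).round(4),"yaw err",(YAW-np.pi/2-ty).round(4),"zaxis",M[:,2].round(4),"xz",M[2,0].round(4),"q",o["qpos"].round(2),"F",o["contact_force"].round(1),o["opening"])
print("to (-.215,.04) mm",((W2(-.215,.04)-o["position"][:2])*1000).round(1))
E
python3 st.py
```

```text
t 1.4 pos [0.4627 0.0504 0.2505] chute [0.0056 0.0968] yaw err -0.0065 zaxis [-0.      0.0024 -1.    ] xz 0.0005 q [-0.57  0.26  0.41  2.   -0.13  0.91  0.15] F [2.2 1.5 1.8] 0.9975029369996156
to (-.215,.04) mm [ 105.7 -201.8]
```

Still short of the start; going on to above the press place.

>>> move_arm:
  rows: [26,-50,0,0,0,0,0,26,-50,0,0,0,0,0,26,-50,0,0,0,0,0,24,-46,0,0,0,0,0,5,-8,0,0,0,0,0,0,0,0,0,0,0,0,0,0,-20,0,0,0,0,0,0,-20,0,0,0,0,0,0,-20,0,0,0,0,0,0,0,0,0,0,0]

```text
time: 2.65
position: [0.5714, -0.1577, 0.1887]
tool_rot: [-0.002, 0.993, 0.118, -0.0]
contact_force: [-0.1, 0.1, 0.6]
opening: 0.999
```

```bash
python3 st.py; python3 - <<'E'
from cell import ctrl, imaging
import cv2
for n in ["side","wrist","top"]:
    cv2.imwrite(f"pics/{n}1.png",imaging.get_image(n)[:,:,::-1])
E
```

```text
t 2.65 pos [ 0.5714 -0.1577  0.1887] chute [-0.2219  0.0386] yaw err -0.0072 zaxis [-7.0e-04  4.5e-03 -1.0e+00] xz 0.0004 q [-0.12  0.56  0.42  1.75 -0.29  0.9   0.66] F [-0.1  0.1  0.6] 0.9986850752105361
to (-.215,.04) mm [-2.9  6.4]
```

View pics/side1.png

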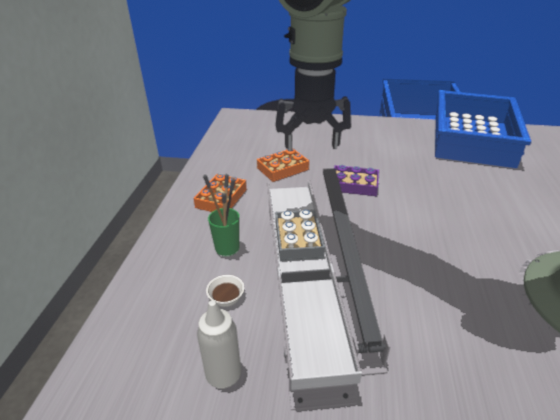

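View pics/wrist1.png

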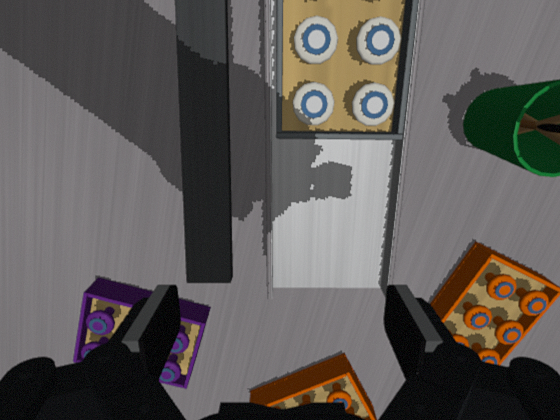

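```bash
cat >> h.py <<'E'
from cell import ctrl
from scipy.spatial.transform import Rotation as R
CW=imaging.get_calibration("wrist")
def toolM():
    o=ctrl.get_obs();q=o["tool_rot"];return R.from_quat(np.r_[q[1:],q[0]]).as_matrix(),o["position"]
def wray(uv,z,M,p):
    T=CW["tool_from_camera"];d=M@T[:3,:3]@np.array([(uv[0]-CW["cx"])/CW["fx"],(uv[1]-CW["cy"])/CW["fy"],1]);o=p+M@T[:3,3]
    return o+d*(z-o[2])/d[2]
def wproj(Xt):
    T=np.linalg.inv(CW["tool_from_camera"]);c=T[:3,:3]@np.array(Xt)+T[:3,3];return c[:2]/c[2]*CW["fx"]+[CW["cx"],CW["cy"]]
E
python3 - <<'E'
from h import *
for z in (0,-.013):
  for x in (-.0425,-.057):
    for y in (-.011,.011): print(x,y,z,wproj((x,y,z)).round())
M,p=toolM()
for n,uv,z in [("barend corner L",(187,281),.134),("barend R",(231,281),.134),("floor upL",(272,287),.055),("floor upR",(388,287),.055),("rack rear L",(278,135),.085),("rack rear R",(402,135),.085)]:
    print(n,L2(wray(uv,z,M,p)).round(4))
for s in (-1,1): print("tip",L2(p+M@[s*.05,0,-.013]))
E
```

```text
-0.0425 -0.011 0 [187. 265.]
-0.0425 0.011 0 [191. 308.]
-0.057 -0.011 0 [154. 265.]
-0.057 0.011 0 [160. 308.]
-0.0425 -0.011 -0.013 [179. 280.]
-0.0425 0.011 -0.013 [184. 326.]
-0.057 -0.011 -0.013 [143. 280.]
-0.057 0.011 -0.013 [150. 326.]
barend corner L [-0.2525  0.0974]
barend R [-0.2524  0.0701]
floor upL [-0.3031  0.0466]
floor upR [-0.3028 -0.0549]
rack rear L [-0.1688  0.0413]
rack rear R [-0.1684 -0.0424]
tip [-0.22355491  0.08782485]
tip [-0.22291534 -0.01217259]
```

>>> move_arm:
  rows: [-1,5,-14,0,0,0,0,0,0,-14,0,0,0,0,0,0,-14,0,0,0,0,0,0,-14,0,0,0,0,0,0,-14,0,0,0,0,0,0,-14,0,0,0,0,0,0,-14,0,0,0,0,0,0,-14,0,0,0,0,0,0,0,0,0,0,0,0,0,0,0,0,0,0]

```text
time: 4.05
position: [0.5713, -0.1535, 0.071]
tool_rot: [-0.002, 0.993, 0.118, 0.002]
contact_force: [-0.4, 0.7, 0.9]
opening: 0.995
```

```bash
python3 st.py; python3 - <<'E'
from h import *
a=imaging.get_image("side")[:,:,::-1]; cv2.imwrite("pics/side2.png",a);cv2.imwrite("pics/side2z.png",cv2.resize(a[100:300,220:390],None,fx=3,fy=3,interpolation=cv2.INTER_CUBIC))
cv2.imwrite("pics/wrist2.png",imaging.get_image("wrist")[:,:,::-1])
M,p=toolM()
for s in (-1,1):
  for z in (0,-.013): print(s,z,(proj("side",p+M@[s*.05,-.011,z])-[220,100])*3)
E
```

```text
t 4.05 pos [ 0.5713 -0.1535  0.071 ] chute [-0.2177  0.0377] yaw err -0.0062 zaxis [ 0.0029  0.0037 -1.    ] xz 0.0037 q [-0.07  0.71  0.34  1.82 -0.37  0.67  0.72] F [-0.4  0.7  0.9] 0.9953193224862944
to (-.215,.04) mm [-2.9  2.1]
-1 0 [337.93570953 309.17639828]
-1 -0.013 [339.13936727 294.74148775]
1 0 [203.43466301 317.15260308]
1 -0.013 [203.51452999 302.65263689]
```

View pics/side2z.png

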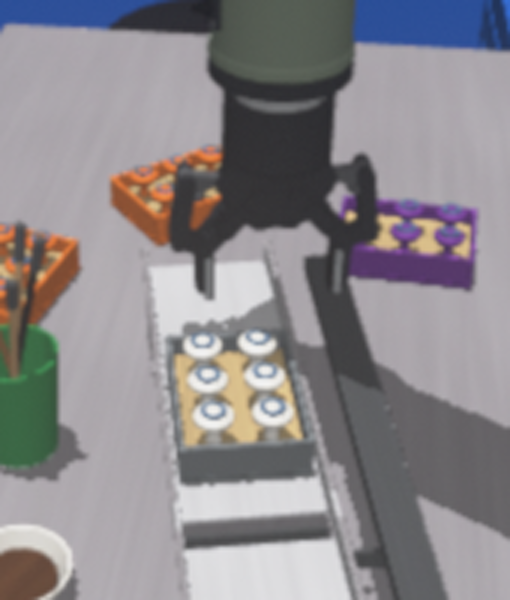

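View pics/wrist2.png

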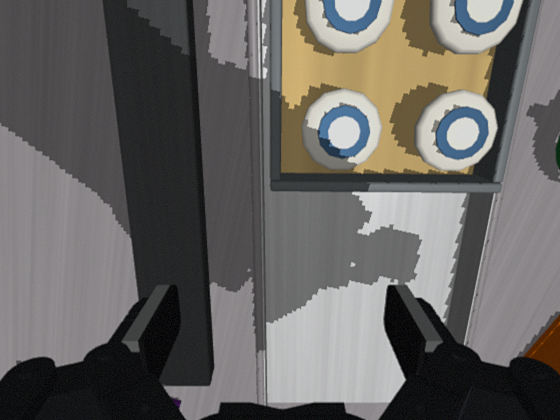

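>>> move_arm:
  rows: [-1,0,-6,0,0,0,0,0,0,-6,0,0,0,0,0,0,-6,0,0,0,0,0,0,-5,0,0,0,0,0,0,0,0,0,0,0,0,0,0,0,0,0,0,0,0,0,0,0,0,0,0,0,0,0,0,0,0,0,0,0,0,0,0,0,0,0,0,0,0,0,0]

```text
time: 5.4
position: [0.5709, -0.1537, 0.0475]
tool_rot: [-0.001, 0.993, 0.118, 0.003]
contact_force: [-0.8, -1.6, 1.5]
opening: 1.0
```

```bash
python3 st.py; python3 - <<'E'
from h import *
a=imaging.get_image("side")[:,:,::-1]; cv2.imwrite("pics/side3.png",a);cv2.imwrite("pics/side3z.png",cv2.resize(a[100:390,220:400],None,fx=2.06,fy=2.06,interpolation=cv2.INTER_CUBIC))
M,p=toolM()
x,y=W2(-.2,.085)
for z in(.06,.065,.07):
  for X in (-.2,-.1,0): print(z,X,(proj("side",np.r_[W2(X,.099),z])-[220,100])*2.06,(proj("side",np.r_[W2(X,.071),z])-[220,100])*2.06)
E
```

```text
t 5.4 pos [ 0.5709 -0.1537  0.0475] chute [-0.2178  0.0382] yaw err -0.0064 zaxis [ 0.0048  0.0032 -1.    ] xz 0.0054 q [-0.05  0.75  0.32  1.83 -0.38  0.62  0.74] F [-0.8 -1.6  1.5] 1.0004666677659297
to (-.215,.04) mm [-2.4  2.3]
0.06 -0.2 [242.95553706 223.79554729] [217.30659695 225.33137383]
0.06 -0.1 [262.74170626 283.71805254] [234.74864769 285.54806669]
0.06 0 [286.59026635 355.94352745] [255.78175009 358.16245623]
0.065 -0.2 [243.29037189 220.05536167] [217.55977445 221.58748499]
0.065 -0.1 [263.17719307 279.83852111] [235.08684405 281.6651672 ]
0.065 0 [287.16286073 351.94350872] [256.23646354 354.15989378]
0.07 -0.2 [243.62736086 216.29111382] [217.81458452 217.81945428]
0.07 -0.1 [263.61574422 275.93169098] [235.42742619 277.75487605]
0.07 0 [287.73990106 347.91243158] [256.69471752 350.12616623]
```

View pics/side3z.png

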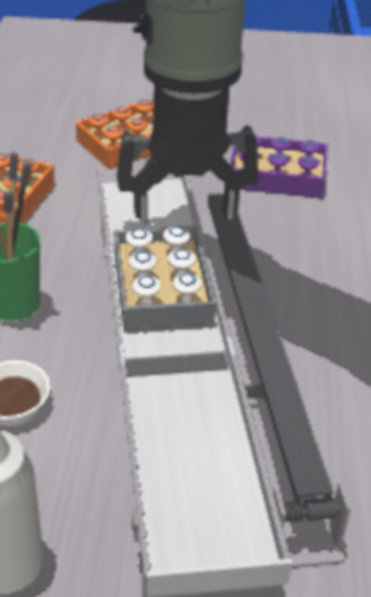

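```bash
python3 - <<'E'
from h import *
a=cv2.imread("pics/side3.png")[180:360,260:400];cv2.imwrite("pics/side3y.png",cv2.resize(a,None,fx=3.3,fy=3.3,interpolation=cv2.INTER_CUBIC))
g=lambda X,Y,z:((proj("side",np.r_[W2(X,Y),z])-[260,180])*3.3).round(0)
print("slot",[g(x,y,.055) for x in(-.016,.008) for y in(-.044,.044)])
print("blade up",g(0,-.044,.073),g(0,.044,.073))
for th in (.05,.1,.17):
  d=.17-th
  print(th,"bar edges",[ (g(.15-r*np.cos(d),Y,.045+.02*np.cos(d)+r*np.sin(d))) for r in (300,150) for r in [r/1000] for Y in(.071,.099)])
E
```

```text
slot [array([ 70., 310.]), array([224., 299.]), array([ 74., 342.]), array([232., 330.])]
blade up [ 72. 308.] [231. 296.]
0.05 bar edges [array([234.,  94.]), array([278.,  91.]), array([282., 281.]), array([332., 278.])]
0.1 bar edges [array([232., 112.]), array([276., 109.]), array([280., 290.]), array([330., 287.])]
0.17 bar edges [array([230., 137.]), array([273., 134.]), array([278., 303.]), array([328., 300.])]
```

View pics/side3y.png

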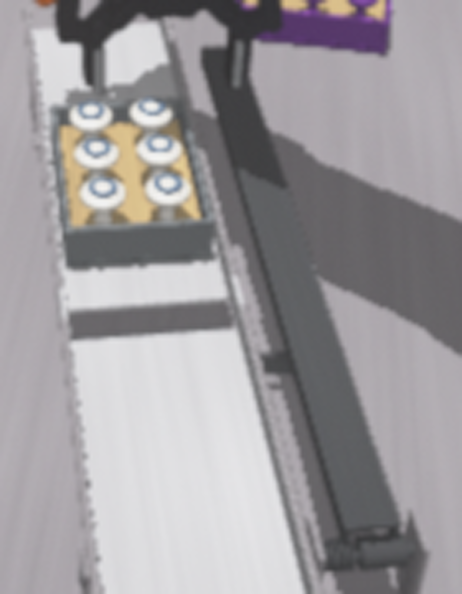

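```bash
python3 - <<'E'
from h import *
g=lambda X,Y,z:((proj("side",np.r_[W2(X,Y),z])-[260,180])*3.3).round(0)
for th in (.1,.12,.15,.17,.19,.21):
  d=.17-th; r=.41
  print(th,[ g(.15-r*np.cos(d)-.02*np.sin(d)*-1,Y,.045+.02*np.cos(d)+r*np.sin(d)) for Y in(.071,.099)])
E
```

```text
0.1 [array([204.,   8.]), array([244.,   6.])]
0.12 [array([204.,  18.]), array([243.,  15.])]
0.15 [array([203.,  31.]), array([242.,  29.])]
0.17 [array([202.,  41.]), array([241.,  39.])]
0.19 [array([201.,  50.]), array([240.,  48.])]
0.21 [array([201.,  59.]), array([239.,  57.])]
```

>>> move_arm:
  rows: [-2,10,2,0,0,0,0,-2,10,0,0,0,0,0,-2,10,0,0,0,0,0,-2,8,0,0,0,0,0,-2,8,0,0,0,0,0,-2,8,0,0,0,0,0,-2,8,0,0,0,0,0,-2,8,0,0,0,0,0,-2,8,0,0,0,0,0,0,0,0,0,0,0,0]

```text
time: 6.7
position: [0.5517, -0.0699, 0.0498]
tool_rot: [-0.001, 0.993, 0.118, 0.003]
contact_force: [-1.3, 0.1, 1.5]
opening: 0.997
```

```bash
python3 st.py; python3 - <<'E'
from h import *
a=imaging.get_image("side")[:,:,::-1]; cv2.imwrite("pics/side4.png",a);cv2.imwrite("pics/side4y.png",cv2.resize(a[180:360,260:400],None,fx=3.3,fy=3.3,interpolation=cv2.INTER_CUBIC))
E
```

```text
t 6.7 pos [ 0.5517 -0.0699  0.0498] chute [-0.1319  0.0377] yaw err -0.0067 zaxis [ 0.0055  0.0028 -1.    ] xz 0.006 q [-0.21  0.7   0.33  1.93 -0.4   0.57  0.62] F [-1.3  0.1  1.5] 0.996528865954444
to (-.215,.04) mm [ 16.7 -81.4]
```

View pics/side4y.png

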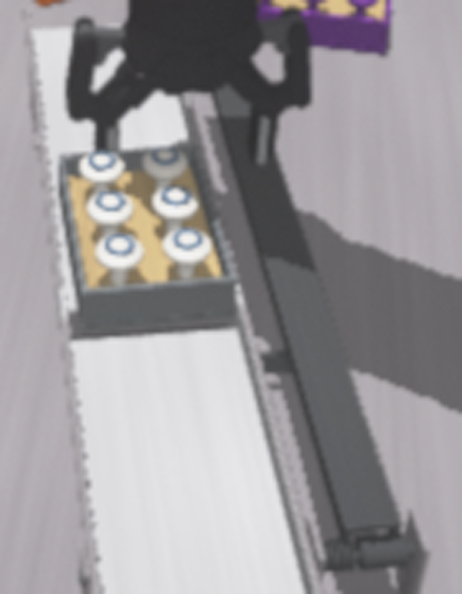

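>>> move_arm:
  rows: [-2,8,0,0,0,0,0,-2,8,0,0,0,0,0,-2,8,0,0,0,0,0,-2,8,0,0,0,0,0,-2,8,0,0,0,0,0,-2,8,0,0,0,0,0,-2,8,0,0,0,0,0,-2,8,0,0,0,0,0,-2,8,0,0,0,0,0,-2,8,0,0,0,0,0]

```text
time: 8.0
position: [0.5305, 0.0139, 0.0499]
tool_rot: [-0.0, 0.993, 0.117, 0.003]
contact_force: [1.1, -3.5, 1.2]
opening: 1.002
```

```bash
python3 st.py; python3 - <<'E'
from h import *
a=imaging.get_image("side")[:,:,::-1]; cv2.imwrite("pics/side5.png",a);cv2.imwrite("pics/side5y.png",cv2.resize(a[180:390,260:400],None,fx=2.8,fy=2.8,interpolation=cv2.INTER_CUBIC))
E
```

```text
t 8.0 pos [0.5305 0.0139 0.0499] chute [-0.0454  0.0392] yaw err -0.0052 zaxis [ 0.0062  0.0016 -1.    ] xz 0.0064 q [-0.38  0.68  0.34  2.   -0.43  0.53  0.49] F [ 1.1 -3.5  1.2] 1.001797993698296
to (-.215,.04) mm [  37.9 -165.3]
```

View pics/side5y.png

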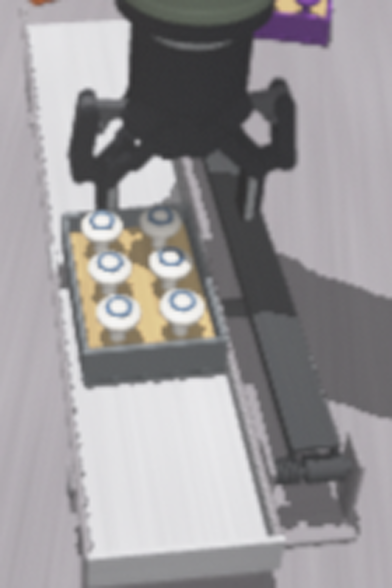

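>>> move_arm:
  rows: [-2,8,0,0,0,0,0,-2,8,0,0,0,0,0,-2,8,0,0,0,0,0,-2,8,0,0,0,0,0,-2,8,0,0,0,0,0,-2,8,0,0,0,0,0,-1,6,0,0,0,0,0,-1,4,0,0,0,0,0,0,0,0,0,0,0,0,0,0,0,0,0,0,0]

```text
time: 9.3
position: [0.5153, 0.0766, 0.0501]
tool_rot: [-0.0, 0.993, 0.118, 0.003]
contact_force: [0.8, -5.2, 2.7]
opening: 0.998
```

```bash
python3 st.py; python3 - <<'E'
from h import *
a=imaging.get_image("side")[:,:,::-1]; cv2.imwrite("pics/side6.png",a);cv2.imwrite("pics/side6y.png",cv2.resize(a[180:390,260:400],None,fx=2.8,fy=2.8,interpolation=cv2.INTER_CUBIC))
cv2.imwrite("pics/wrist6.png",imaging.get_image("wrist")[:,:,::-1])
g=lambda X,Y,z:((proj("side",np.r_[W2(X,Y),z])-[260,180])*2.8).round(0)
for F in(.13,.14,.15): print("rack front top for F",F,g(F,-.043,.085),g(F,.043,.085))
E
```

```text
t 9.3 pos [0.5153 0.0766 0.0501] chute [0.0191 0.0397] yaw err -0.0064 zaxis [ 0.0059  0.0016 -1.    ] xz 0.0062 q [-0.51  0.67  0.35  2.02 -0.44  0.52  0.39] F [ 0.8 -5.2  2.7] 0.9975465302281875
to (-.215,.04) mm [  53.2 -228. ]
rack front top for F 0.13 [ 84. 414.] [238. 402.]
rack front top for F 0.14 [ 86. 430.] [242. 417.]
rack front top for F 0.15 [ 88. 445.] [246. 432.]
```

View pics/side6y.png

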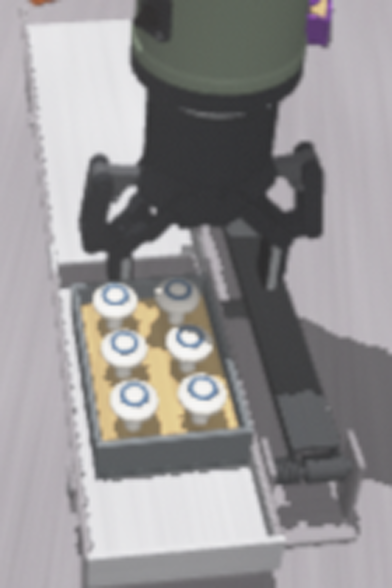

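View pics/wrist6.png

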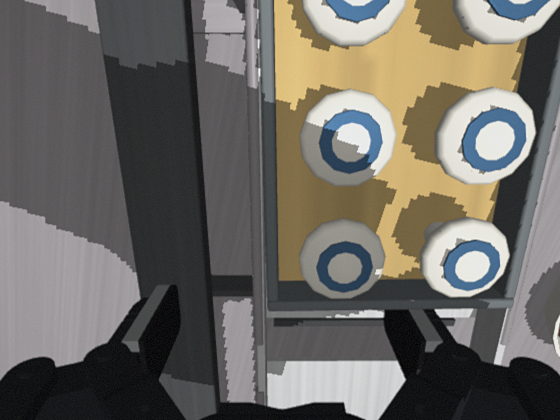

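>>> move_arm:
  rows: [1,-4,0,0,0,0,0,0,-1,3,0,0,0,0,0,0,5,0,0,0,0,0,0,5,0,0,0,0,0,0,5,0,0,0,0,0,0,6,0,0,0,0,0,0,10,0,0,0,0,0,0,20,0,0,0,0,0,0,30,0,0,0,0,0,0,30,0,0,0,0]

```text
time: 10.65
position: [0.5147, 0.0715, 0.1684]
tool_rot: [-0.001, 0.993, 0.118, 0.001]
contact_force: [-0.2, -0.3, 1.4]
opening: 0.994
```

>>> move_arm:
  rows: [-10,-20,30,0,0,0,0,-10,-40,20,0,0,0,0,-10,-40,0,0,0,0,0,-10,-40,0,0,0,0,0,0,-40,0,0,0,0,0,0,0,0,0,0,0,0,0,0,0,0,0,0,0,0,0,0,0,0,0,0,0,0,0,0,0,0,0,0,0,0,0,0,0,0]

```text
time: 11.9
position: [0.4733, -0.1122, 0.2257]
tool_rot: [-0.001, 0.993, 0.119, 0.004]
contact_force: [1.0, 0.2, 0.2]
opening: 1.001
```

```bash
python3 st.py; python3 - <<'E'
from h import *
a=imaging.get_image("side")[:,:,::-1]; cv2.imwrite("pics/side7.png",a);cv2.imwrite("pics/side7y.png",cv2.resize(a[150:400,190:400],None,fx=2.3,fy=2.3,interpolation=cv2.INTER_CUBIC))
a=imaging.get_image("top")[:,:,::-1];cv2.imwrite("pics/top7z.png",cv2.resize(a[125:290,125:365],None,fx=3.3,fy=3.3,interpolation=cv2.INTER_CUBIC))
g=lambda X,Y,z:((proj("side",np.r_[W2(X,Y),z])-[190,150])*2.3).round(0)
print("blade up",g(0,-.044,.073),g(0,.044,.073),"bar end up",g(-.251,.085,.134))
E
```

```text
t 11.9 pos [ 0.4733 -0.1122  0.2257] chute [-0.1552  0.1237] yaw err -0.0091 zaxis [ 0.0082  0.0028 -1.    ] xz 0.0087 q [-0.33  0.35  0.57  1.99 -0.25  0.86  0.61] F [1.  0.2 0.2] 1.0011267964158972
to (-.215,.04) mm [ 95.1 -39.1]
blade up [211. 283.] [322. 276.] bar end up [321.  42.]
```

View pics/side7y.png

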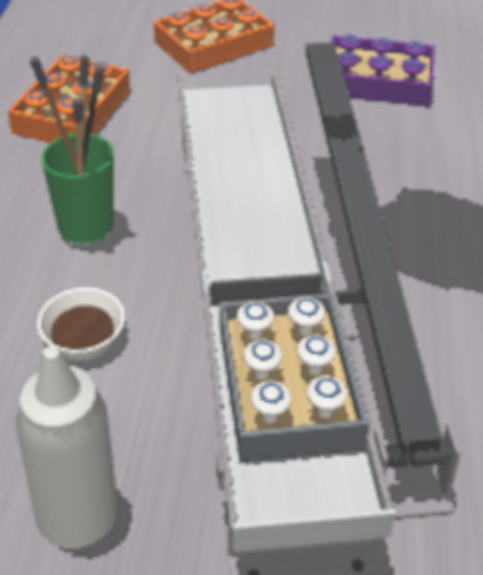

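View pics/top7z.png

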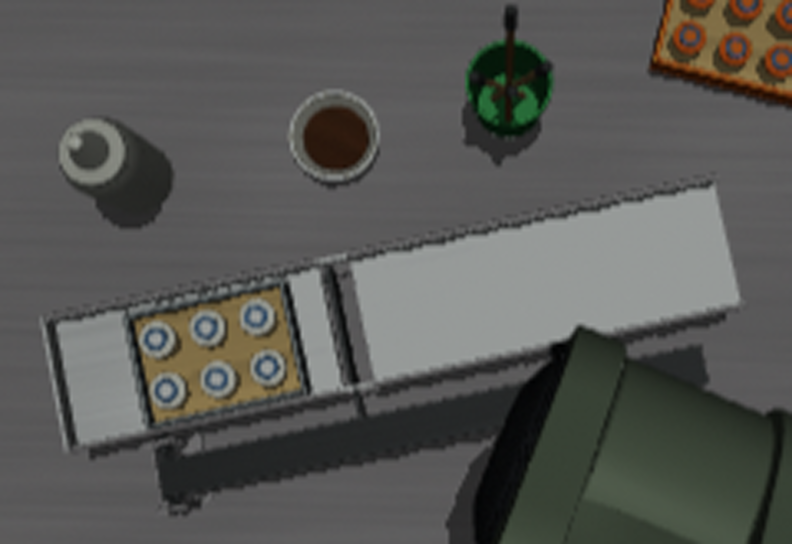

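```bash
python3 -c "
from cell import ctrl
print(ctrl.hand_in())"
```

```text
the job is handed in; nothing more can be done
None
```

I pressed the bar level with one fingertip and kept it down while the other fingertip pushed the rack past the gate. Then I backed off a few millimetres, lifted straight up so the gate rose behind the rack, and moved the arm clear. I handed the job in at about 12 s of the 45 s allowed.

**Last checks (side and top pictures after release):**
- **Gate:** the bar's free end and the blade are within about 2 px of where they should be with the gate fully up.
- **Rack:** it lies flat in the chute, with its rear about 30 mm past the blade.
- **Bystanders:** the pot, bottle and dish stand where they were.
- **Robot:** the fingers are well clear and the force reading is within its noise.

**Disagreements and limits:**
- The chute's place found from the top, side and wrist cameras agreed to about 2–5 mm, with two outliers. The bar end differed by about 7 mm between the side and top views, and one chute corner was about 8 mm off in the wrist view.
- The two estimates of how far the open fingertips sit behind the TCP differed, about 12 and 15 mm. I raised the tool 2 mm before pushing to allow for this.
- The press force was too close to the sensor noise to read reliably, so I judged the gate's opening from pictures. It read about 0.185 rad once pressed, before the push.

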